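# Fetch the slab glass from under the light box

## Robot

A 6-joint arm with a two-finger parallel gripper is mounted at the origin on a cart in front of the work surface, level with it; the furniture and walls round the work are solid. World frame = base frame: x ahead of the robot, y to its left, z up, the work surface at z = 0. Lengths are in m, angles in degrees, forces in N, time in s.
With the tool pointing down it reaches from about 0.25 to 0.775 m from the base axis. Payload 4 kg.
Tool frame: the origin (TCP) lies midway between the tips of the shut fingers; the grasp point (between the pads) lies 19 mm behind it; z points along the fingers, y is the line along which they close (so a half turn about z gives the same grasp; the last joint's range is limited). The gripper opens to 85 mm and grips with 20 to 120 N. Pads are 22 mm wide; open, the fingers measure 114 mm over their backs; the gripper's body (76 mm by 85 mm) begins 54 mm behind the grasp point. The pads swing forward as they close: fully open they stand 13 mm farther back than shut.
Start: joints at [60.327, 4.996, 78.535, -0, 96.463, -5.907], TCP at [0.222, 0.503, 0.21] pointing down, gripper open.
Joint ranges: [-177.83, 177.83], [-43.37, 116.18], [15.69, 146.23], [-61.86, 241.86], [9.47, 152.12], [-147.06, 147.06]. Speed limits (degrees/s): [159.86, 159.86, 180, 180, 180, 180].

## Interface

Orientations are given as [roll, pitch, yaw] about the fixed x, y, z axes, in that order (R = Rz(yaw) Ry(pitch) Rx(roll)).
In Python, from station import read_state, capture, camera_model, hand_in gives the robot as it stands. The module is installed in compiled form; this text tells all that it offers.
- The arm moves only by the tool jog_arm, never from a script. Its argument "series" is a list that holds one entry, the list of rows, each a list of 7 numbers: the shift along the world's x, y, z in m, then the turn, a rotation vector about the world's x, y, z in rad, then the closure, from 0 (fully open) to 1 (shut). A call has 1 to 8 rows; each row shifts and turns the commanded pose from where the row before left it; what a row does not reach is not made up. A row lasts 1/12 s, in which the tool goes at most 41.7 mm and 7.16 degrees, less where a joint would pass 70% of its speed; a pose out of reach is approached as far as the arm can. A call is refused whole if a number of a shift passes 0.0417 or a number of a turn 0.125, either way. A call with a gripper value outside its range is refused whole. The fingers move at their own pace and stop on an object; "force" is the grip in N (left out, the last holds). Time passes only in rows, so rows that do not move let the fingers close. It gives the time, the measured TCP pose, the force, the opening and the grip force at its end, in the units of the state.
- read_state(): the state, without advancing time (a new reading comes with each control period).
- capture(name): name is "scene" or "top"; returns the picture (420x560x3 uint8, blue, green, red); there is no depth.
- camera_model(name): a dict with "mtx" (3x3 intrinsics, pixels), "R" (3x3) and "t" (3): a world point X has camera coordinates R X + t. Camera axes: x right, y down, z forward; pixel columns grow to the right and rows downward; lengths in m; the calibration is good to about 2 mm. A picture is of the moment at which its call begins. camera_model takes no time and is no camera call.
- hand_in(): hands the job in; it is judged then, once.
The state is a dict: "time": time; "joints": joint angles; "qvel": joint speeds; "joint_efforts": joint torques, N m; "tool_pos": TCP position; "orientation": TCP orientation; "contact_force": force on the tool from outside, world axes, zero at the start; "wrist_torque": the same for the moment, N m; "grip_width": finger opening in m; "gripper_force": force on a finger pad.
Only numpy, scipy, OpenCV 4.12 (cv2) and the standard library are available. Lean on these libraries where they do the work, as an engineer would, in place of code of your own. Each camera call takes 0.05 s, during which the arm holds its last target. There are 200 camera calls.

## Task

A block of slab glass has slid under the light box, where the gap is too low for a hand. Take the reacher by its grip and trigger, close its jaws on the glass under the box by squeezing the trigger, and draw the glass out in the jaws. Set it down flat in the middle of the cork pad without dropping it, open the jaws and let the reacher lie flat on the bench, clear of the glass; squeeze only as hard as carrying it needs, since the glass chips, keep fingers off the glass, do not ram the light box, and leave the other things where they are.

Things in the scene. Friction and masses are not known exactly. Their poses are not given: they have to be found in the camera images.
- slab: The block of slab glass, dull teal, 54 (its x) x 44 (its y) x 22 mm high, edges bevelled about 5 mm, 0.10 to 0.145 kg. Lies flat under the light box, its long x axis within 0.35 rad of the box's x axis. Origin: centre of its underside. It chips when either jaw presses it with more than 10 N; about 2.5 to 7 N a jaw carry it safely.
- lightbox: Aluminium light box with a white pane, fixed, 200 (x) x 300 (y) mm, on four round legs of 27 mm at x, y = +-83, +-134 mm. Below it a gap 60 mm high, open at the front (-x face at x = -100 mm); a stretcher bar joins the rear legs at 22 mm height. Its top is 102 mm over the bench. Origin: on the bench under its centre, z up.
- cork_pad: Cork pad, fixed, 160 (x) x 140 (y) x 3 mm. Origin: centre of its underside, on the bench. The free bench ends at y = +-0.39 m of the room, where boards 30 mm high begin.
- reacher: Reacher lying flat, 0.35 kg. Origin on its underside below the grip bar; +x runs along its tube (15 mm thick, bottom 6.5 mm up) to the jaws, z up. Grip bar: x -13 to 13, y 11 to 105 mm, 28 mm high. Housing: x -20 to 80 mm, 30 mm wide, 28 mm high. Jaw head: 62 mm wide, ends at x = 215 mm. Centre of mass: x 33, y 41 mm.
- grip (a point): On the reacher at x 17.5, y 47, z 14 mm of its frame: where to take it from above, one finger behind the grip bar and one in front of the trigger bar (61 mm across at rest, 41 mm fully squeezed), fingers closing along the reacher's x.
- jaw_mid (a point): On the reacher at x 260, y 0, z 14 mm of its frame: the middle between the jaw pads where they hold; the glass's centre belongs here. Closed on it, the 40 mm long pads stand parallel, from x 240 to 280 mm.
- trigger_bar (a point): Middle of the trigger bar's front face: 48, 52, 14 mm of the reacher at rest (bar 66 mm long in y, 24 mm high). The bar slides straight toward the grip bar, 20 mm to its stop. Return spring: 22 N at rest, growing 0.6 N per mm, so a 20 N grip holds the reacher with its jaws open and the trigger springs back when eased. 27.5 rad of jaw swing per m.
- jaw_left: Left jaw (reacher's +y side), steel with a rubber pad 40 mm long and 22 mm high, 5 to 27 mm over the reacher's underside. Hinged at its origin, x 206, y 24, z 14 mm of the reacher. Open, the pads' inner faces stand 66 mm apart at their root, 92 mm at their tips, 115 mm over the outsides; its axes equal the reacher's with the jaws open.
- jaw_right: Right jaw, mirror image of the left, hinged at x 206, y -24 mm. The jaws meet the glass's 44 mm sides after 12 mm of trigger travel (29 N on the trigger), sooner if it lies askew; then the trigger stiffens to some 18 N per mm, and every further newton presses each jaw on the glass by about 0.3 N (0.24 at pad tips, 0.36 at roots).
- nipper_red: Bystander: pliers with red handles, 68x156x13 mm, lying flat. Origin: centre of its underside.
- flux_bottle: Bystander: white squeeze bottle with a green spout cap, 44x64x125 mm. Origin: centre of its underside.
- putty_tub: Bystander: white putty tub with a press lid, 96 mm wide, 87 mm high. Origin: centre of its underside.
- sanding_block: Bystander: brown sanding block, 68x107x28 mm. Origin: centre of its underside.
- try_square: Bystander: small try square with a wooden stock, 116x211x16 mm, lying flat. Origin: centre of its underside.

How it is judged:
By the outcome, as a careful person would: the job done as asked, in the order asked, and still so for the second after the job is handed in, with the robot touching nothing.
It also fails if it takes over 59 s, if anything falls off the work surface, if the arm or the gripper's body presses on something with over 40 N, if the wrist force passes 120 N, or if a joint passes its speed limit or range.

## Working session

There is one attempt and no reset: what is moved stays moved. The work goes in short steps, Python scripts to look and compute and a tool call to move; the robot and the scene stay as the last step left them, time stands still between calls to the robot, and variables do not carry over. Pictures are saved under pics/ and viewed, at most 10 in all, crops included, and the job is handed in when it is done.

Besides the shell and the picture viewer there is one more tool, called after "Emit:" by a JSON object that holds its "fn" and its "kwargs". jog_arm: Moves the arm, as the interface text tells. Its arguments: {"type":"object","properties":{"series":{"type":"array","items":{"type":"array","items":{"type":"array","items":{"type":"number"}}}},"force":{"type":"number"}},"required":["series"]}

```bash
mkdir -p pics
cat > h.py <<'E'
import numpy as np, cv2
from station import read_state, capture, camera_model, hand_in
def ray(cam,u,v,z):
    m=camera_model(cam); K=np.array(m["mtx"]);R=np.array(m["R"]);t=np.array(m["t"])
    c=-R.T@t; d=R.T@np.linalg.solve(K,[u,v,1.0]); return (c+d*(z-c[2])/d[2]).round(4)
def proj(cam,X):
    m=camera_model(cam); p=np.array(m["mtx"])@(np.array(m["R"])@np.array(X)+np.array(m["t"])); return (p[:2]/p[2]).round(1)
E
python3 - <<'E'
from h import *
for n in("scene","top"):
    im=capture(n); cv2.imwrite(f"pics/{n}0.png",im); m=camera_model(n)
    print(n,-np.array(m["R"]).T@m["t"],np.array(m["R"]).round(2).tolist(),m["mtx"][0][0])
print(read_state())
E
```

```text
scene [-0.35683347  0.82761137  0.61098737] [[-0.67, -0.74, -0.01], [-0.29, 0.28, -0.92], [0.68, -0.61, -0.4]] 512.8239185231619
top [ 0.4442465  -0.01768162  0.96196615] [[-0.0, -1.0, -0.0], [-0.99, 0.0, -0.13], [0.13, 0.0, -0.99]] 408.04148885266795
{'time': 0.1, 'joints': array([ 6.03260769e+01,  5.03897520e+00,  7.86194566e+01, -2.04343403e-04,
        9.64627979e+01, -5.90673461e+00]), 'qvel': array([ 0.03741756, -0.03336826, -0.26307173,  0.00041534, -0.17349168,
       -0.01816825]), 'joint_efforts': array([ 1.38139691e-03, -3.53012896e+01, -3.14215958e+01, -2.44557550e-04,
        7.98190216e-03, -2.98050873e-05]), 'tool_pos': array([0.22140974, 0.50290976, 0.20838726]), 'orientation': array([-1.79879393e+02, -1.22736501e-02,  1.56232776e+02]), 'contact_force': array([-0.4259902 , -0.02226751,  0.25023437]), 'wrist_torque': array([ 0.00649148, -0.01995911, -0.00302027]), 'gripper_force': 0.0, 'grip_width': 0.08557906800037636}
```

View pics/scene0.png

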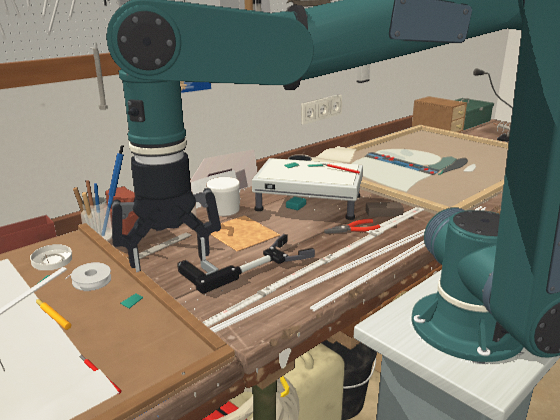

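View pics/top0.png

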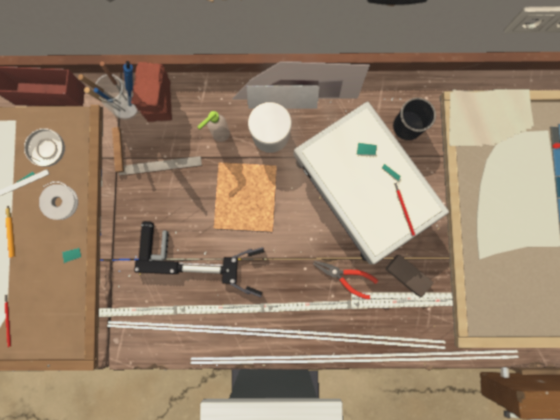

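The scene picture shows the glass (teal) under the light box at about (296,203). The top picture shows the box corners at about (368,103), (447,208), (372,262) and (296,155). The cork is centred near (245,197), and the reacher runs from (145,266) to jaws near (262,270). I'll measure each of these now.

Run:
```python
from h import *
t=cv2.imread("pics/top0.png"); s=cv2.imread("pics/scene0.png")
hs=cv2.cvtColor(t,cv2.COLOR_BGR2HSV)
# cork
m=cv2.inRange(hs,(8,110,130),(25,255,255)); m[:, :205]=0;m[:,290:]=0;m[:150]=0;m[240:]=0
c=max(cv2.findContours(cv2.morphologyEx(m,cv2.MORPH_CLOSE,np.ones((15,15))),0,2)[0],key=cv2.contourArea)
b=cv2.boxPoints(cv2.minAreaRect(c)); print("cork",[ray("top",*p,.003)[:2].tolist() for p in b], ray("top",*b.mean(0),.003))
# box
m=cv2.inRange(hs,(0,0,165),(180,70,255)); m[:, :285]=0;m[:,450:]=0;m[:98]=0;m[268:]=0
m=cv2.morphologyEx(m,cv2.MORPH_OPEN,np.ones((5,5)))
c=max(cv2.findContours(cv2.morphologyEx(m,cv2.MORPH_CLOSE,np.ones((9,9))),0,2)[0],key=cv2.contourArea)
b=cv2.boxPoints(cv2.minAreaRect(c)); P=np.array([ray("top",*p,.102)[:2] for p in b]); print("box",b.round(1).tolist(),P.tolist(),P.mean(0),[np.linalg.norm(P[i]-P[i-1]).round(4) for i in range(4)])
# glass in scene
hs=cv2.cvtColor(s,cv2.COLOR_BGR2HSV); m=cv2.inRange(hs,(75,60,30),(100,255,200)); r=np.zeros_like(m); r[192:215,280:315]=m[192:215,280:315]
c=max(cv2.findContours(r,0,2)[0],key=cv2.contourArea); print("glass",c[:,0].tolist())
a=cv2.resize(t[210:305,125:275],None,fx=5,fy=5,interpolation=cv2.INTER_CUBIC)
g=cv2.resize(s[180:230,250:370],None,fx=6,fy=6,interpolation=cv2.INTER_CUBIC); cv2.imwrite("pics/a.png",a);cv2.imwrite("pics/g.png",g)
```

```text
cork [[0.5411, 0.1346], [0.7028, 0.1283], [0.6939, -0.0144], [0.5327, -0.005]] [0.6167 0.0609 0.003 ]
box [[293.0, 149.1999969482422], [369.1000061035156, 96.0], [449.6000061035156, 211.10000610351562], [373.6000061035156, 264.29998779296875]] [[0.7026, -0.0513], [0.823, -0.2205], [0.5653, -0.3829], [0.4536, -0.2174]] [ 0.636125 -0.218025] [np.float64(0.2993), np.float64(0.2077), np.float64(0.3046), np.float64(0.1997)]
glass [[293, 197], [291, 199], [290, 199], [289, 200], [288, 200], [286, 202], [286, 206], [287, 207], [289, 207], [290, 208], [293, 208], [294, 209], [298, 209], [300, 207], [301, 207], [302, 206], [303, 206], [305, 204], [305, 199], [304, 198], [299, 198], [298, 197]]
```

View pics/a.png

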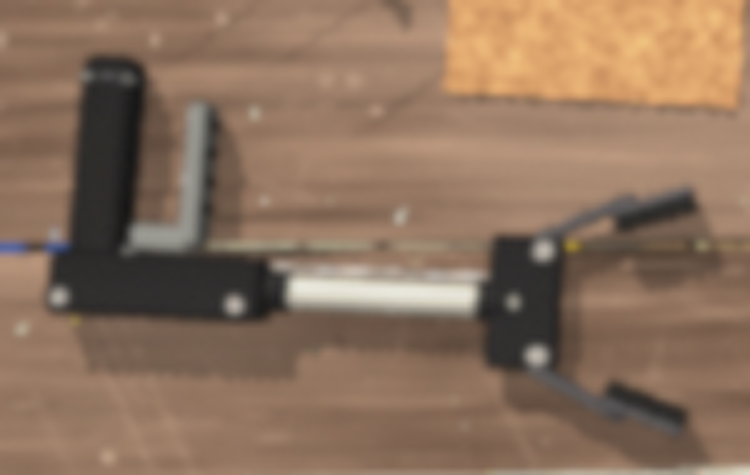

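View pics/g.png

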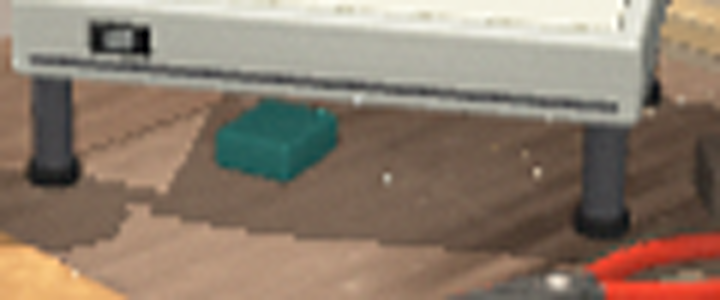

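The crop of the top view shows the reacher's hinge rivets near (233,260) and (232,281), with the housing along y≈270 and the grip bar pointing up. The scene crop shows the glass with base corners near (297,210), (286,207) and (306,203), clear of the front legs.

Run:
```python
from h import *
A=lambda u,v,z:ray("top",125+(u+.5)/5-.5,210+(v+.5)/5-.5,z)
G=lambda u,v,z:ray("scene",250+(u+.5)/6-.5,180+(v+.5)/6-.5,z)
for n,u,v,z in [("hingeL",543,250,.028),("hingeR",537,355,.028),("scr0",60,296,.028),("scr1",234,304,.028),("barend",112,57,.028),("trigfront",212,150,.026),("housing back",48,285,.028),("headfront",562,300,.028)]: print(n,A(u,v,z))
print("glass base corners",[G(u,v,z).tolist() for u,v,z in[(283,182,.0),(218,165,.0),(335,138,.0)]])
print("glass mid corners z5",[G(u,v,.005).tolist() for u,v in[(283,182),(218,165),(335,138)]])
print("top z22",[G(u,v,.022).tolist() for u,v in[(288,150),(219,135),(336,118),(265,98)]])
# leg feet front
print("legs",G(53,185,0),G(601,234,0))
```

```text
hingeL [0.4664 0.0845 0.028 ]
hingeR [0.4192 0.0868 0.028 ]
scr0 [0.4466 0.3038 0.028 ]
scr1 [0.4427 0.2246 0.028 ]
barend [0.5558 0.2843 0.028 ]
trigfront [0.5128 0.2373 0.026 ]
housing back [0.4516 0.3095 0.028 ]
headfront [0.4438 0.0757 0.028 ]
glass base corners [[0.6167, -0.15, 0.0], [0.6537, -0.1414, 0.0], [0.6375, -0.2078, 0.0]]
glass mid corners z5 [[0.6087, -0.142, 0.005], [0.6454, -0.1334, 0.005], [0.6294, -0.1993, 0.005]]
top z22 [[0.607, -0.1435, 0.022], [0.6435, -0.1322, 0.022], [0.619, -0.189, 0.022], [0.6618, -0.1819, 0.022]]
legs [ 0.6918 -0.066   0.    ] [ 0.4707 -0.2155  0.    ]
```

Emit:
{"fn": "jog_arm", "kwargs": {"series": [[[0.025, -0.021, 0, 0, 0, 0.036, 0], [0.025, -0.021, 0, 0, 0, 0.036, 0], [0.025, -0.021, 0, 0, 0, 0.036, 0], [0.025, -0.021, 0, 0, 0, 0.036, 0], [0.025, -0.021, -0.01, 0, 0, 0.036, 0], [0.025, -0.021, -0.01, 0, 0, 0.036, 0], [0.025, -0.021, -0.01, 0, 0, 0.036, 0], [0.025, -0.021, -0.01, 0, 0, 0.036, 0]]], "force": 20}}

```text
time: 0.77
tool_pos: [0.4224, 0.334, 0.1686]
orientation: [-180.0, -0.0, 172.8]
contact_force: [0.5, 0.1, -0.1]
grip_width: 0.0853
gripper_force: 0.0
```

Emit:
{"fn": "jog_arm", "kwargs": {"series": [[[0.025, -0.021, -0.02, 0, 0, 0.036, 0], [0.025, -0.021, -0.02, 0, 0, 0.036, 0], [0.023, -0.022, -0.02, 0, 0, 0.03, 0], [0, 0, -0.02, 0, 0, 0, 0], [0, 0, 0, 0, 0, 0, 0], [0, 0, 0, 0, 0, 0, 0]]]}}

```text
time: 1.27
tool_pos: [0.4934, 0.2707, 0.0877]
orientation: [-179.9, -0.3, 178.5]
contact_force: [0.2, -0.5, 0.2]
grip_width: 0.0851
gripper_force: 0.0
```

Run:
```python
from h import *
s=read_state(); print(s["time"],s["tool_pos"],s["orientation"],s["joints"])
a=capture("top")[190:320,120:280]; b=capture("scene")[190:330,130:330]
cv2.imwrite("pics/c1.png",np.hstack([cv2.resize(a,(400,325),interpolation=2),cv2.resize(b,(400,325),interpolation=2)]))
```

```text
1.2667 [0.49335045 0.27071656 0.08770619] [-179.92023971   -0.25814157  178.53027236] [ 2.29613141e+01  9.95033234e+00  8.70122564e+01  3.43822337e-02
  8.33054286e+01 -6.55732260e+01]
```

View pics/c1.png

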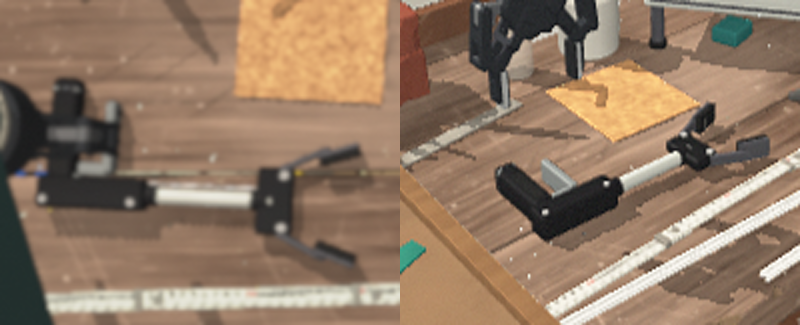

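The picture shows the gripper above the grip and trigger bars, with its line along the reacher's axis. I'll descend and close on it.

Emit:
{"fn": "jog_arm", "kwargs": {"series": [[[0.0, 0, -0.02, 0, 0, 0, 0], [0.0, 0, -0.02, 0, 0, 0, 0], [0, 0, -0.02, 0, 0, 0, 0], [0, 0, -0.015, 0, 0, 0, 0], [0, 0, -0.01, 0, 0, 0, 0], [0, 0, -0.005, 0, 0, 0, 0], [0, 0, 0, 0, 0, 0, 0], [0, 0, 0, 0, 0, 0, 0.1]]]}}

```text
time: 2.03
tool_pos: [0.4953, 0.2721, 0.0009]
orientation: [179.9, 0.1, 178.6]
contact_force: [0.9, 0.6, -0.1]
grip_width: 0.0772
gripper_force: 0.0
```

Emit:
{"fn": "jog_arm", "kwargs": {"series": [[[0, 0, 0, 0, 0, 0, 0.2], [0, 0, 0, 0, 0, 0, 0.25], [0, 0, 0, 0, 0, 0, 0.3], [0, 0, 0, 0, 0, 0, 0.35], [0, 0, 0, 0, 0, 0, 0.4], [0, 0, 0, 0, 0, 0, 0.4]]], "force": 20}}

```text
time: 2.53
tool_pos: [0.4966, 0.2742, 0.0027]
orientation: [179.6, 0.3, 178.6]
contact_force: [-1.1, 5.0, 5.8]
grip_width: 0.0517
gripper_force: 3.4
```

Run:
```python
from h import *
s=read_state(); print(s["time"],s["tool_pos"],s["contact_force"],s["wrist_torque"],s["grip_width"],s["gripper_force"])
a=capture("top")[190:320,120:280]; b=capture("scene")[215:315,150:330]
cv2.imwrite("pics/c2.png",np.hstack([cv2.resize(a,(300,244),interpolation=2),cv2.resize(b,(500,278),interpolation=2)[:244]]))
```

```text
2.5333 [0.4966199  0.27421245 0.0026882 ] [-1.14720048  5.04074857  5.75076191] [ 0.96823524  0.16820873 -0.00737653] 0.051703687367178515 3.4260667429771274
```

View pics/c2.png

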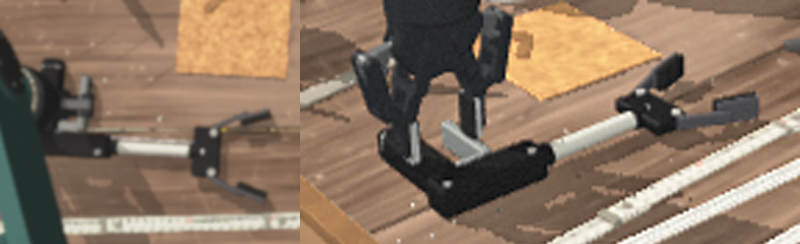

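Run:
```python
from h import *
im=capture("scene"); c=cv2.resize(im[215:305,160:280],(800,600),interpolation=cv2.INTER_CUBIC)
f=800/120
for X,col in [((.4966,.2742+.026,.008),(0,0,255)),((.4966,.2742-.026,.008),(0,255,0)),((.449+.047,.2905+.012,.028),(255,0,0)),((.449+.105,.2905+.012,.028),(255,0,0)),((.449+.052,.2905-.049,.024),(255,0,255)),((.449,.0845,.028),(0,255,255))]:
    p=proj("scene",X); print(X,p); cv2.circle(c,(int((p[0]-160)*f),int((p[1]-215)*f)),5,col,-1)
cv2.imwrite("pics/c3.png",c)
```

```text
(0.4966, 0.3002, 0.008) [191.8 278.7]
(0.4966, 0.2482, 0.008) [210.7 270.5]
(0.496, 0.3025, 0.028) [190.5 271.4]
(0.554, 0.3025, 0.028) [176.2 262. ]
(0.501, 0.2415, 0.024) [211.6 262.8]
(0.449, 0.0845, 0.028) [277.  246.8]
```

View pics/c3.png

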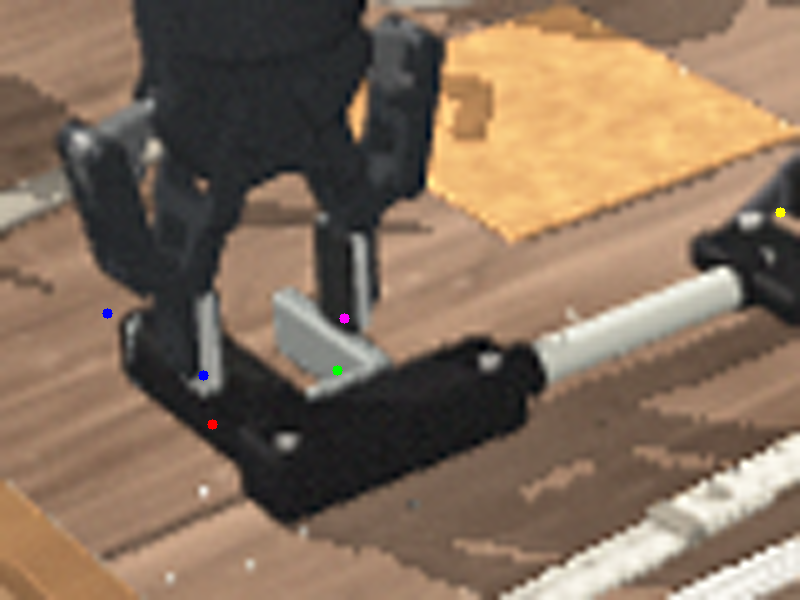

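Run:
```python
from h import *
for z in(.088,.1007,.112):print(z,proj("scene",(.482,.2707+.0427,z)),proj("scene",(.482,.2707-.0427,z)))
im=capture("top"); cv2.imwrite("pics/c4.png",cv2.resize(im[215:300,120:250],(800,523),interpolation=cv2.INTER_CUBIC))
```

```text
0.088 [187.8 251.4] [219.9 238.8]
0.1007 [187.4 246.1] [219.6 233.7]
0.112 [187.  241.4] [219.3 229.2]
```

View pics/c4.png

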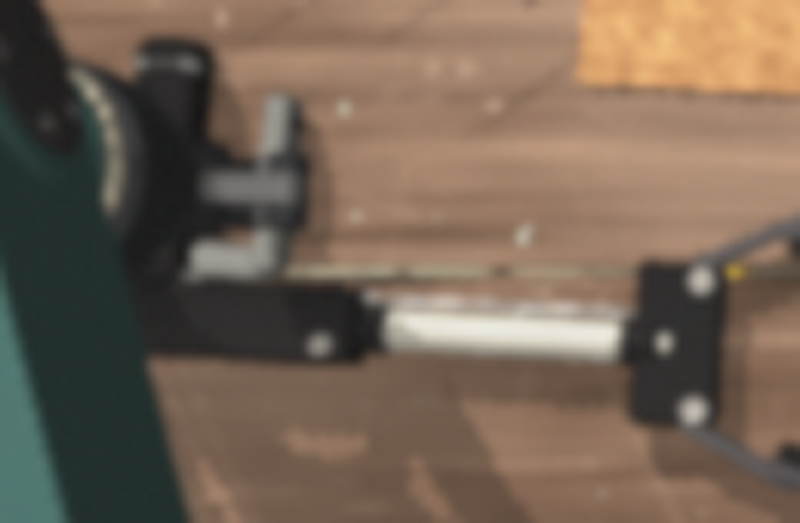

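Both fingertips sit on top of the bars, so the tips are higher than I modelled. I'll open, then creep lower while watching the force.

Emit:
{"fn": "jog_arm", "kwargs": {"series": [[[0, 0, 0.01, 0, 0, 0, 0], [0, 0, 0, 0, 0, 0, 0], [0, 0, 0, 0, 0, 0, 0], [0, 0, 0, 0, 0, 0, 0], [0, 0, -0.008, 0, 0, 0, 0], [0, 0, -0.007, 0, 0, 0, 0], [0, 0, -0.004, 0, 0, 0, 0], [0, 0, 0, 0, 0, 0, 0]]]}}

```text
time: 3.4
tool_pos: [0.493, 0.2706, -0.012]
orientation: [-179.9, -0.2, 178.6]
contact_force: [-1.1, 0.1, -0.7]
grip_width: 0.0858
gripper_force: 0.0
```

Emit:
{"fn": "jog_arm", "kwargs": {"series": [[[0, 0, -0.003, 0, 0, 0, 0], [0, 0, -0.002, 0, 0, 0, 0], [0, 0, 0, 0, 0, 0, 0]]]}}

```text
time: 3.65
tool_pos: [0.4944, 0.2713, -0.015]
orientation: [-180.0, -0.0, 178.6]
contact_force: [0.8, -0.7, -0.1]
grip_width: 0.0856
gripper_force: 0.0
```

Emit:
{"fn": "jog_arm", "kwargs": {"series": [[[0, 0, 0, 0, 0, 0, 0.1], [0, 0, 0, 0, 0, 0, 0.2], [0, 0, 0, 0, 0, 0, 0.25], [0, 0, 0, 0, 0, 0, 0.3], [0, 0, 0, 0, 0, 0, 0.33], [0, 0, 0, 0, 0, 0, 0.33]]]}}

```text
time: 4.15
tool_pos: [0.495, 0.2717, -0.0138]
orientation: [180.0, 0.1, 178.6]
contact_force: [-0.2, 0.2, 3.4]
grip_width: 0.0603
gripper_force: 22.4
```

Run:
```python
from h import *
s=read_state(); print(s["time"],s["tool_pos"],s["contact_force"],s["wrist_torque"],s["grip_width"],s["gripper_force"])
im=capture("scene"); cv2.imwrite("pics/c5.png",cv2.resize(im[215:305,160:280],(800,600),interpolation=cv2.INTER_CUBIC))
```

```text
4.15 [ 0.4950229   0.27170557 -0.01382845] [-0.24963797  0.20565618  3.38481627] [-0.0718932   0.06764954  0.00998247] 0.06034612977203986 22.351056933403015
```

View pics/c5.png

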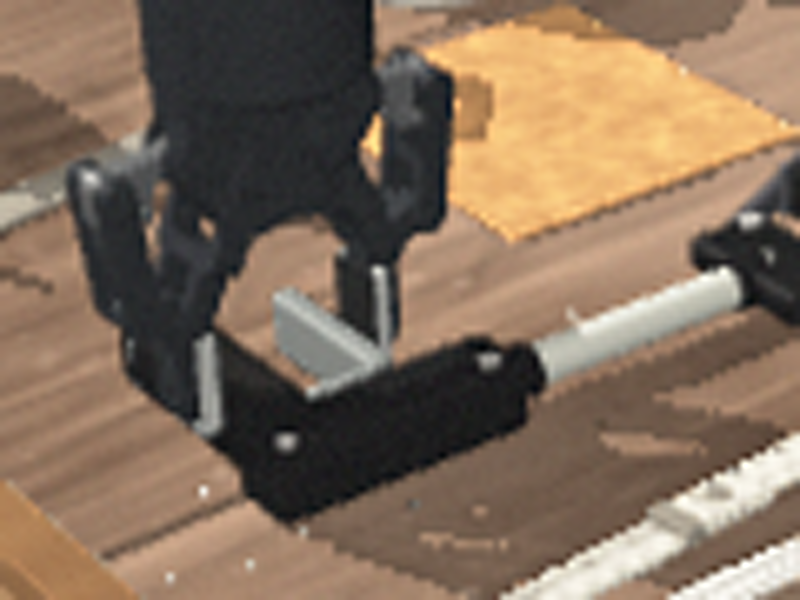

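The fingers now straddle the bars: width 60 mm, grip 22 N. I'll go 5 mm deeper for a better hold, then lift slightly.

Emit:
{"fn": "jog_arm", "kwargs": {"series": [[[0, 0, 0, 0, 0, 0, 0.15], [0, 0, 0, 0, 0, 0, 0.15], [0, 0, -0.005, 0, 0, 0, 0.15], [0, 0, 0, 0, 0, 0, 0.2], [0, 0, 0, 0, 0, 0, 0.28], [0, 0, 0, 0, 0, 0, 0.33], [0, 0, 0, 0, 0, 0, 0.4], [0, 0, 0, 0, 0, 0, 1]]], "force": 20}}

```text
time: 4.87
tool_pos: [0.4942, 0.2713, -0.0199]
orientation: [-180.0, -0.1, 178.6]
contact_force: [-1.0, 0.1, -1.7]
grip_width: 0.0606
gripper_force: 22.4
```

Emit:
{"fn": "jog_arm", "kwargs": {"series": [[[0, 0, 0, 0, 0, 0, 1], [0, 0, 0, 0, 0, 0, 1], [0, 0, 0.01, 0, 0, 0, 1], [0, 0, 0.015, 0, 0, 0, 1], [0, 0, 0.015, 0, 0, 0, 1], [0, 0, 0, 0, 0, 0, 1], [0, 0, 0, 0, 0, 0, 1]]]}}

```text
time: 5.45
tool_pos: [0.4957, 0.2717, 0.0219]
orientation: [179.9, 0.2, 178.6]
contact_force: [0.0, 0.7, -4.3]
grip_width: 0.06
gripper_force: 22.4
```

Run:
```python
from h import *
s=read_state(); print(s["time"],s["tool_pos"],s["orientation"],s["contact_force"],s["wrist_torque"],s["grip_width"],s["gripper_force"])
im=capture("top"); im2=capture("scene"); cv2.imwrite("pics/d.png",np.hstack([cv2.resize(im[215:305,125:275],(400,240),interpolation=2),cv2.resize(im2[200:300,160:327],(400,240),interpolation=2)]))
```

```text
5.45 [0.49569427 0.27166757 0.02189721] [1.79931866e+02 1.63855678e-01 1.78573553e+02] [ 0.02897251  0.7387039  -4.29359688] [0.03650844 0.02117757 0.05795546] 0.05997697633857754 22.354747653007507
```

Emit:
{"fn": "jog_arm", "kwargs": {"series": [[[0.011, -0.011, 0, 0, 0, 0.05, 1], [0.011, -0.011, 0, 0, 0, 0.05, 1], [0.011, -0.011, 0, 0, 0, 0.05, 1], [0.011, -0.011, 0, 0, 0, 0.05, 1], [0.011, -0.011, 0, 0, 0, 0.05, 1], [0.011, -0.011, 0, 0, 0, 0.05, 1], [0.002, 0, 0, 0, 0, 0.04, 1], [0, 0, 0, 0, 0, 0, 1]]]}}

```text
time: 6.22
tool_pos: [0.5624, 0.2043, 0.0188]
orientation: [180.0, -0.2, -162.0]
contact_force: [-0.1, 0.1, -3.6]
grip_width: 0.0595
gripper_force: 22.6
```

Emit:
{"fn": "jog_arm", "kwargs": {"series": [[[0, 0, 0, 0, 0, 0, 1], [0, 0, 0, 0, 0, 0, 1], [0, 0, 0, 0, 0, 0, 1], [0, 0, 0, 0, 0, 0, 1]]]}}

```text
time: 6.55
tool_pos: [0.5621, 0.2057, 0.0203]
orientation: [180.0, -0.0, -161.9]
contact_force: [0.2, -0.1, -3.2]
grip_width: 0.0594
gripper_force: 22.6
```

Run:
```python
from h import *
s=read_state(); print(s["time"],s["tool_pos"],s["orientation"],s["contact_force"],s["wrist_torque"],s["grip_width"],s["joints"])
im=capture("top"); im2=capture("scene"); cv2.imwrite("pics/t.png",im); cv2.imwrite("pics/s.png",im2)
cv2.imwrite("pics/e.png",np.hstack([cv2.resize(im[170:310,180:320],(400,400),interpolation=2),cv2.resize(im2[175:275,230:330],(400,400),interpolation=2)]))
```

```text
6.55 [0.56212497 0.20574235 0.02030471] [ 1.79989452e+02 -3.23452736e-02 -1.61920025e+02] [ 0.17250976 -0.0730744  -3.17202732] [0.08302749 0.02299973 0.03461943] 0.05940773922490781 [ 1.46723287e+01  1.73005100e+01  8.61732427e+01  8.84889061e-03
  7.65591624e+01 -9.34097022e+01]
```

View pics/e.png

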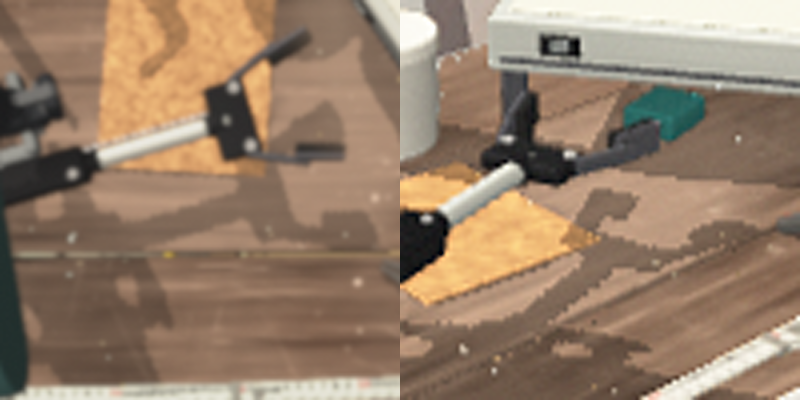

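The picture shows the reacher lifted level, jaws open, rivets at about (261.5,200.8) and (267.5,221.5) in the top view. The jaws point at the glass in the scene view.

Run:
```python
from h import *
f=140/400
T=lambda u,v,z:ray("top",180+(u+.5)*f-.5,170+(v+.5)*f-.5,z)
p=np.array([.5621,.2057]); a=np.radians(-72)
R=lambda a:np.array([[np.cos(a),-np.sin(a)],[np.sin(a),np.cos(a)]])
for z in(.06,.068):
    L,Q=T(233,88,z),T(250,147,z); d=(L-Q)[:2]; yaw=np.degrees(np.arctan2(d[1],d[0]))-90
    print(z,L,Q,np.linalg.norm(d),yaw,"mid",((L+Q)/2)[:2],"screw",T(72,172,z))
for y in(-72,-71): 
    a=np.radians(y); print("pred mid",p+R(a)@[.206-.0175,-.047],"jawmid",p+R(a)@[.2425,-.047], "screw?",p+R(a)@[.06-.0175,-.047])
# glass mask again from original: centroid & compare with model of slab projections
for c,y in [((.633,-.163),-73)]:
    a=np.radians(y)
    for z in(.0,.022): print([proj("scene",[*(np.array(c)+R(a)@[sx*.027,sy*.022]),z]).tolist() for sx,sy in((-1,-1),(-1,1),(1,1),(1,-1))])
print("lightbox front legs proj", )
```

```text
0.06 [0.5971 0.0195 0.06  ] [0.5505 0.0062 0.06  ] 0.04846080890781743 -74.07084439895772 mid [0.5738  0.01285] screw [0.5316 0.1446 0.06  ]
0.068 [0.5958 0.0191 0.068 ] [0.5495 0.006  0.068 ] 0.04811756436063655 -74.20180960321844 mid [0.57265 0.01255] screw [0.5308 0.1431 0.068 ]
pred mid [0.57565005 0.01190205] jawmid [ 0.59233696 -0.039455  ] screw? [0.53053357 0.1507563 ]
pred mid [0.57903022 0.01216805] jawmid [ 0.5966109  -0.03888996] screw? [0.53149727 0.15021376]
[[298.3, 211.8], [285.1, 208.8], [293.8, 202.6], [306.7, 205.4]]
[[298.3, 204.9], [285.1, 202.0], [293.8, 195.9], [306.8, 198.6]]
lightbox front legs proj
```

Emit:
{"fn": "jog_arm", "kwargs": {"series": [[[0.003, 0.001, -0.01, 0, 0, 0, 1], [0.003, 0.001, -0.01, 0, 0, 0, 1], [0.002, 0, -0.005, 0, 0, 0, 1], [0.004, -0.013, 0, 0, 0, 0, 1], [0.004, -0.013, 0, 0, 0, 0, 1], [0.004, -0.013, 0, 0, 0, 0, 1], [0.004, -0.013, 0, 0, 0, 0, 1], [0.004, -0.012, 0, 0, 0, 0, 1]]]}}

```text
time: 7.32
tool_pos: [0.5916, 0.1412, -0.0039]
orientation: [-180.0, 0.1, -162.0]
contact_force: [-0.0, -0.2, -3.5]
grip_width: 0.0594
gripper_force: 22.6
```

Emit:
{"fn": "jog_arm", "kwargs": {"series": [[[0.004, -0.012, 0, 0, 0, 0, 1], [0, 0, -0.004, 0.01, 0.003, 0, 1], [0, 0, -0.004, 0.009, 0.003, 0, 1], [0, 0, 0, 0, 0, 0, 1], [0, 0, 0, 0, 0, 0, 1]]]}}

```text
time: 7.73
tool_pos: [0.5939, 0.1316, -0.0133]
orientation: [178.8, -0.1, -161.9]
contact_force: [0.3, 0.0, -3.6]
grip_width: 0.0592
gripper_force: 22.7
```

Run:
```python
from h import *
s=read_state(); print(s["time"],s["tool_pos"],s["orientation"],s["contact_force"],s["wrist_torque"],s["grip_width"])
im=capture("scene"); im2=capture("top")
cv2.imwrite("pics/f.png",np.hstack([cv2.resize(im[175:255,240:340],(500,400),interpolation=2),cv2.resize(im2[170:290,220:310],(300,400),interpolation=2)]))
```

```text
7.7333 [ 0.59388444  0.1315844  -0.01330445] [ 1.78802624e+02 -8.59106448e-02 -1.61937796e+02] [ 0.26665524  0.02388699 -3.61643745] [ 0.03044414 -0.04289564 -0.02766979] 0.05916201930237379
```

View pics/f.png

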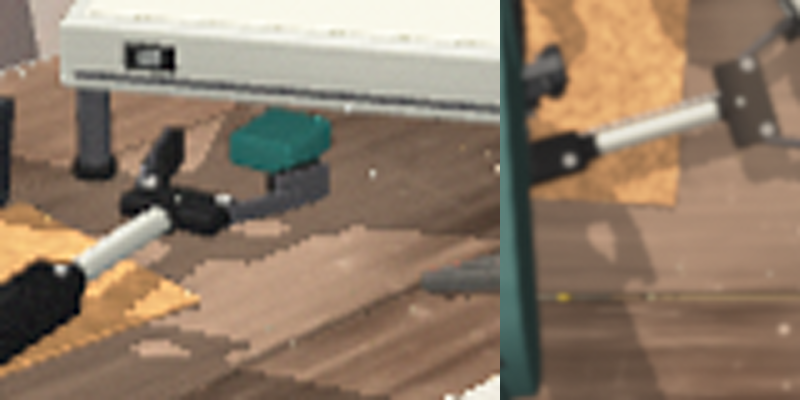

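I've reached the picture limit (f.png was one over), so from here I'll use only numbers. The last picture shows the jaws level, heading for the glass on either side, clear of the legs.

Run:
```python
from h import *
T=lambda u,v,z:ray("top",220+(u+.5)*.3-.5,170+(v+.5)*.3-.5,z)
L,Q=T(247,64,.031),T(267,130,.031); d=(L-Q)[:2]; m=((L+Q)/2)[:2]; p=np.array([.5939,.1316])
print(m,np.linalg.norm(d),np.degrees(np.arctan2(d[1],d[0]))-90)
v=m-p; print("yaw",np.degrees(np.arctan2(v[1],v[0])-np.arctan2(-.047,.1885)), np.linalg.norm(v),np.hypot(.047,.1885))
```

```text
[ 0.60575 -0.0615 ] 0.04839225144586681 -73.92449752846899
yaw -72.4878458205445 0.19346325878574464 0.19427107350297934
```

Emit:
{"fn": "jog_arm", "kwargs": {"series": [[[0.002, -0.008, 0, 0, 0, 0, 1], [0.002, -0.008, 0, 0, 0, 0, 1], [0.002, -0.008, 0, 0, 0, 0, 1], [0.002, -0.007, 0, 0, 0, 0, 1], [0.002, -0.007, 0, 0, 0, 0, 1], [0.002, -0.007, 0, 0, 0, 0, 1], [0.002, -0.007, 0, 0, 0, 0, 1], [0, 0, 0, 0, 0, 0, 1]]]}}

```text
time: 8.5
tool_pos: [0.6093, 0.0775, -0.0124]
orientation: [178.9, 0.0, -162.0]
contact_force: [0.3, 1.1, -2.9]
grip_width: 0.0597
gripper_force: 22.7
```

Emit:
{"fn": "jog_arm", "kwargs": {"series": [[[0, 0, 0, 0, 0, 0, 1], [0, 0, 0, 0, 0, 0, 1], [0, 0, 0, 0, 0, 0, 1]]]}}

```text
time: 8.75
tool_pos: [0.6085, 0.0798, -0.0125]
orientation: [178.8, 0.0, -161.9]
contact_force: [0.0, 0.4, -3.3]
grip_width: 0.0594
gripper_force: 22.7
```

Run:
```python
from h import *
s=read_state(); print(s["time"],s["tool_pos"],s["orientation"],s["contact_force"],s["wrist_torque"],s["grip_width"])
im=capture("scene"); cv2.imwrite("pics/s2.png",im); 
hs=cv2.cvtColor(im,cv2.COLOR_BGR2HSV); m=cv2.inRange(hs,(75,60,30),(100,255,200)); r=np.zeros_like(m); r[185:215,275:320]=m[185:215,275:320]
for v in range(190,214): print(v,"".join("#" if x else "." for x in r[v,278:318]))
# rivets / head in top: bright rivets near predicted
p=s["tool_pos"][:2]; a=np.radians(-73); R=np.array([[np.cos(a),-np.sin(a)],[np.sin(a),np.cos(a)]])
print("jawmid",p+R@[.2425,-.047], "top px hinge",proj("top",[*(p+R@[.1885,-.023]),.03]),proj("top",[*(p+R@[.1885,-.071]),.03]))
```

```text
8.75 [ 0.60848951  0.07976616 -0.01252648] [ 1.78833202e+02  1.00273831e-03 -1.61921038e+02] [ 0.01635809  0.41997348 -3.31935413] [ 0.05212532  0.01666999 -0.04872446] 0.05936979175620283
190 ........................................
191 ........................................
192 ........................................
193 ........................................
194 ........................................
195 ........................................
196 ........................................
197 ...............######...................
198 .............##############.............
199 ............################............
200 ..........##################............
201 .........###################............
202 ........####################............
203 ........#################...............
204 ........#################...............
205 ........#################...............
206 .........################...............
207 .............##...#####.................
208 ...................#....................
209 ........................................
210 ........................................
211 ........................................
212 ........................................
213 ........................................
jawmid [ 0.63444333 -0.16587922] top px hinge [316.2 183.5] [322.6 203. ]
```

Emit:
{"fn": "jog_arm", "kwargs": {"series": [[[0, 0, 0, 0, 0, 0, 1], [0, 0, 0, 0, 0, 0, 1], [0, 0, 0, 0, 0, 0, 1]]], "force": 25}}

```text
time: 9.05
tool_pos: [0.6086, 0.0797, -0.0124]
orientation: [178.9, 0.0, -161.9]
contact_force: [-1.3, -0.2, -3.6]
grip_width: 0.0527
gripper_force: 26.6
```

Emit:
{"fn": "jog_arm", "kwargs": {"series": [[[0, 0, 0, 0, 0, 0, 1], [0, 0, 0, 0, 0, 0, 1], [0, 0, 0, 0, 0, 0, 1], [0, 0, 0, 0, 0, 0, 1]]], "force": 28}}

```text
time: 9.38
tool_pos: [0.6088, 0.0795, -0.0124]
orientation: [178.9, 0.0, -161.9]
contact_force: [0.4, 0.1, -2.5]
grip_width: 0.0495
gripper_force: 29.2
```

Emit:
{"fn": "jog_arm", "kwargs": {"series": [[[0, 0, 0, 0, 0, 0, 1], [0, 0, 0, 0, 0, 0, 1], [0, 0, 0, 0, 0, 0, 1], [0, 0, 0, 0, 0, 0, 1]]], "force": 31}}

```text
time: 9.72
tool_pos: [0.6087, 0.0794, -0.0124]
orientation: [178.9, 0.0, -161.9]
contact_force: [-0.4, -0.1, -3.0]
grip_width: 0.0482
gripper_force: 33.3
```

Emit:
{"fn": "jog_arm", "kwargs": {"series": [[[0, 0, 0, 0, 0, 0, 1], [0, 0, 0, 0, 0, 0, 1], [0, 0, 0, 0, 0, 0, 1]]], "force": 37}}

```text
time: 9.97
tool_pos: [0.6087, 0.0794, -0.0124]
orientation: [178.9, 0.0, -161.9]
contact_force: [0.4, -0.1, -3.7]
grip_width: 0.0479
gripper_force: 39.6
```

Emit:
{"fn": "jog_arm", "kwargs": {"series": [[[0, 0, 0, 0, 0, 0, 1], [0, 0, 0, 0, 0, 0, 1], [0, 0, 0, 0, 0, 0, 1], [0, 0, 0, 0, 0, 0, 1]]], "force": 43}}

```text
time: 10.3
tool_pos: [0.6087, 0.0794, -0.0124]
orientation: [178.9, 0.0, -161.9]
contact_force: [-0.4, 0.7, -3.4]
grip_width: 0.0478
gripper_force: 45.5
```

Emit:
{"fn": "jog_arm", "kwargs": {"series": [[[0, 0, 0.003, 0, 0, 0, 1], [0, 0, 0.004, 0, 0, 0, 1], [0, 0, 0.003, 0, 0, 0, 1], [0, 0, 0, 0, 0, 0, 1], [-0.001, 0.004, 0, 0, 0, 0, 1], [-0.002, 0.007, 0, 0, 0, 0, 1], [-0.003, 0.01, 0, 0, 0, 0, 1], [-0.003, 0.01, 0, 0, 0, 0, 1]]]}}

```text
time: 10.97
tool_pos: [0.599, 0.1115, -0.0028]
orientation: [178.8, -0.0, -162.0]
contact_force: [-1.1, 0.3, -3.7]
grip_width: 0.0478
gripper_force: 44.8
```

```bash
cat > m.py <<'E'
from h import *
def teal():
    s=read_state(); print(round(s["time"],2),s["tool_pos"].round(4),s["orientation"].round(1),s["contact_force"].round(1),s["grip_width"].round(4),round(s["gripper_force"],1))
    for n,z in(("scene",0),("top",0)):
        im=capture(n); hs=cv2.cvtColor(im,cv2.COLOR_BGR2HSV); m=cv2.inRange(hs,(78,70,30),(98,255,200))
        box=(slice(150,290),slice(170,350))
        k,l,st,c=cv2.connectedComponentsWithStats(m[box])
        print(n,[(st[i].tolist()[:5],c[i].round(1).tolist()) for i in range(1,k) if st[i][4]>15],"offset 170,150")
E
python3 -c "from m import *; teal()"
```

```text
Traceback (most recent call last):
  File "m.py", line 3, in teal
    s=read_state(); print(round(s["time"],2),s["tool_pos"].round(4),s["orientation"].round(1),s["contact_force"].round(1),s["grip_width"].round(4),round(s["gripper_force"],1))
                                                                                                                          ^^^^^^^^^^^^^^^^^^^^^
AttributeError: 'float' object has no attribute 'round'
```

```bash
sed -i 's/s\["grip_width"\].round(4)/round(s["grip_width"],4)/' m.py
python3 -c "from m import *; teal()"
```

```text
10.97 [ 0.599   0.1115 -0.0028] [ 178.8   -0.  -162. ] [-1.1  0.3 -3.7] 0.0478 44.8
scene [([43, 0, 30, 14, 382], [57.3, 6.3]), ([115, 13, 13, 5, 38], [120.9, 14.9]), ([138, 14, 15, 2, 17], [145.6, 14.9]), ([111, 48, 20, 12, 144], [120.0, 53.6])] offset 170,150
top [([0, 0, 69, 140, 5902], [35.6, 63.4]), ([149, 44, 5, 8, 19], [150.9, 48.0])] offset 170,150
```

Emit:
{"fn": "jog_arm", "kwargs": {"series": [[[-0.003, 0.009, 0, 0, 0, 0, 1], [-0.004, 0.013, 0, 0, 0, 0, 1], [-0.004, 0.013, 0, 0, 0, 0, 1], [-0.004, 0.013, 0, 0, 0, 0, 1], [-0.004, 0.013, 0, 0, 0, 0, 1], [-0.004, 0.013, 0, 0, 0, 0, 1], [-0.003, 0.01, 0, 0, 0, 0, 1], [-0.003, 0.009, 0, 0, 0, 0, 1]]]}}

```text
time: 11.73
tool_pos: [0.5702, 0.2049, -0.0024]
orientation: [178.9, 0.0, -161.9]
contact_force: [0.4, -0.5, -4.4]
grip_width: 0.0476
gripper_force: 45.4
```

Emit:
{"fn": "jog_arm", "kwargs": {"series": [[[-0.002, 0.006, 0, 0, 0, 0, 1], [0, 0, 0, 0, 0, 0, 1], [0, 0, 0, 0, 0, 0, 1]]]}}

```text
time: 11.98
tool_pos: [0.5687, 0.2094, -0.0025]
orientation: [178.9, 0.0, -161.9]
contact_force: [-0.5, -1.1, -3.8]
grip_width: 0.0478
gripper_force: 45.4
```

```bash
python3 -c "
from m import *; teal()
p=read_state()['tool_pos'][:2]; a=np.radians(-73); R=np.array([[np.cos(a),-np.sin(a)],[np.sin(a),np.cos(a)]]); j=p+R@[.2425,-.047]; print('jawmid',j,proj('top',[*j,.03]),proj('scene',[*j,.02]))"
```

```text
11.98 [ 0.5687  0.2094 -0.0025] [ 178.9    0.  -161.9] [-0.5 -1.1 -3.8] 0.0478 45.4
scene [([15, 0, 33, 27, 786], [31.0, 12.8]), ([115, 13, 13, 5, 39], [120.9, 14.8]), ([138, 14, 15, 2, 17], [145.6, 14.9]), ([93, 61, 21, 12, 171], [102.1, 66.3])] offset 170,150
top [([0, 36, 21, 104, 1190], [7.0, 100.0]), ([107, 44, 23, 21, 347], [117.3, 53.1])] offset 170,150
jawmid [ 0.59490332 -0.03684461] [286.1 203.5] [273.3 217.1]
```

```bash
python3 -c "
from h import *
p=read_state()['tool_pos'][:2]
for z in(.03,.035):
    S=ray('top',287.3,203.1,z)[:2]; d=S-p; t=np.radians(13); R=np.array([[np.cos(t),-np.sin(t)],[np.sin(t),np.cos(t)]])
    print(S,np.array([.6175,.061])-R@d, np.array([.6175,.061])-R@d-p)
print(ray('top',118,175,.016),ray('top',125,168,.01),ray('top',100,250,.03))"
```

```text
[ 0.5958 -0.0396] [0.53545967 0.29699423] [-0.03348984  0.08819346]
[ 0.5949 -0.0395] [0.53635909 0.29709924] [-0.03259041  0.08829848]
[0.6675 0.3611 0.016 ] [0.6859 0.3476 0.01  ] [0.4895 0.3884 0.03  ]
```

Emit:
{"fn": "jog_arm", "kwargs": {"series": [[[0, 0, 0.005, -0.003, -0.001, 0, 1], [0, 0, 0.008, -0.004, -0.001, 0, 1], [0, 0, 0.008, -0.004, -0.001, 0, 1], [0, 0, 0.006, -0.004, -0.001, 0, 1], [-0.002, 0.005, 0.003, -0.004, -0.002, 0.015, 1], [-0.003, 0.009, 0, 0, 0, 0.025, 1], [-0.004, 0.01, 0, 0, 0, 0.025, 1], [-0.004, 0.01, 0, 0, 0, 0.025, 1]]]}}

```text
time: 12.75
tool_pos: [0.5548, 0.2446, 0.0272]
orientation: [180.0, -0.0, -156.6]
contact_force: [-0.5, 0.2, -4.6]
grip_width: 0.0478
gripper_force: 45.4
```

Emit:
{"fn": "jog_arm", "kwargs": {"series": [[[-0.004, 0.01, 0, 0, 0, 0.025, 1], [-0.004, 0.01, 0, 0, 0, 0.025, 1], [-0.004, 0.01, 0, 0, 0, 0.025, 1], [-0.003, 0.01, 0, 0, 0, 0.025, 1], [-0.003, 0.009, 0, 0, 0, 0.022, 1], [-0.002, 0.005, 0, 0, 0, 0.015, 1], [0, 0, 0, 0, 0, 0, 1], [0, 0, 0, 0, 0, 0, 1]]]}}

```text
time: 13.42
tool_pos: [0.5356, 0.2975, 0.0275]
orientation: [-180.0, -0.0, -148.9]
contact_force: [0.4, 0.7, -5.3]
grip_width: 0.0478
gripper_force: 45.4
```

```bash
python3 -c "
from m import *; teal()
for z in (.05,.06): print(proj('top',[.6175,.061,z]))
print(proj('scene',[.6175,.061,.05]))
for X in ([.6175,.061,.04],): print(proj('scene',X))"
```

```text
13.42 [0.5356 0.2975 0.0275] [-180.    -0.  -148.9] [ 0.4  0.7 -5.3] 0.0478 45.4
scene [([0, 0, 21, 29, 546], [9.2, 13.5]), ([115, 13, 13, 5, 39], [120.9, 14.8]), ([138, 14, 15, 2, 17], [145.6, 14.9]), ([59, 56, 21, 14, 195], [68.6, 62.8])] offset 170,150
top [([61, 29, 26, 25, 412], [73.5, 40.6])] offset 170,150
[243.1 192.4]
[242.8 191.6]
[240.2 214.8]
[240.3 218.3]
```

Emit:
{"fn": "jog_arm", "kwargs": {"series": [[[-0.001, 0.001, -0.005, 0, 0, 0, 1], [0, 0, -0.008, 0, 0, 0, 1], [0, 0, -0.008, 0, 0, 0, 1], [0, 0, -0.007, 0, 0, 0, 1], [0, 0, -0.005, 0, 0, 0, 1], [0, 0, -0.003, 0, 0, 0, 1], [0, 0, 0, 0, 0, 0, 1], [0, 0, 0, 0, 0, 0, 1]]]}}

```text
time: 14.18
tool_pos: [0.5346, 0.2983, -0.0088]
orientation: [180.0, -0.0, -148.9]
contact_force: [0.6, -0.5, -4.6]
grip_width: 0.0474
gripper_force: 45.4
```

Emit:
{"fn": "jog_arm", "kwargs": {"series": [[[0, 0, -0.001, 0, 0, 0, 1], [0, 0, -0.001, 0, 0, 0, 1], [0, 0, -0.001, 0, 0, 0, 1], [0, 0, 0, 0, 0, 0, 1], [0, 0, 0, 0, 0, 0, 1]]]}}

```text
time: 14.6
tool_pos: [0.5347, 0.2984, -0.0114]
orientation: [180.0, 0.0, -148.9]
contact_force: [-0.2, -0.4, -5.4]
grip_width: 0.0477
gripper_force: 45.4
```

```bash
python3 -c "
from m import *; teal(); print(read_state()['wrist_torque'])
print(proj('top',[.6175,.061,.025]),proj('scene',[.6175,.061,.014]))"
```

```text
14.6 [ 0.5347  0.2984 -0.0114] [ 180.     0.  -148.9] [-0.2 -0.4 -5.4] 0.0477 45.4
scene [([0, 0, 38, 47, 983], [10.4, 21.7]), ([115, 13, 13, 5, 39], [120.9, 14.8]), ([138, 14, 15, 2, 17], [145.6, 14.9]), ([60, 70, 20, 14, 195], [68.8, 76.6])] offset 170,150
top [([62, 34, 25, 23, 377], [74.3, 44.4])] offset 170,150
[ 0.32627601  0.13118322 -0.03085543]
[244.  194.4] [240.7 227.1]
```

Emit:
{"fn": "jog_arm", "kwargs": {"series": [[[0, 0, -0.001, 0, 0, 0, 1], [0, 0, -0.001, 0, 0, 0, 1], [0, 0, 0, 0, 0, 0, 1], [0, 0, 0, 0, 0, 0, 1]]]}}

```text
time: 15.03
tool_pos: [0.5349, 0.2983, -0.0133]
orientation: [-180.0, 0.0, -148.9]
contact_force: [-0.5, 0.8, -2.5]
grip_width: 0.0474
gripper_force: 45.9
```

```bash
python3 -c "
from m import *; s=read_state(); print(s['tool_pos'],s['wrist_torque'],s['contact_force'])"
```

```text
[ 0.53491933  0.29833799 -0.0132554 ] [ 0.1325124  -0.0034407   0.02579956] [-0.52668324  0.77026938 -2.53102571]
```

Emit:
{"fn": "jog_arm", "kwargs": {"series": [[[0, 0, -0.001, 0, 0, 0, 1], [0, 0, 0, 0, 0, 0, 1], [0, 0, 0, 0, 0, 0, 1]]]}}

```text
time: 15.28
tool_pos: [0.5349, 0.2983, -0.0143]
orientation: [-180.0, 0.0, -148.9]
contact_force: [0.5, -0.0, -3.4]
grip_width: 0.0476
gripper_force: 46.2
```

```bash
python3 -c "
from m import *; s=read_state(); print(s['tool_pos'],s['wrist_torque'],s['contact_force'])"
```

```text
[ 0.53490452  0.29828246 -0.01429723] [-0.00113158 -0.01105027  0.08697813] [ 0.46209773 -0.02207819 -3.36515747]
```

The wrist torque has dropped to zero, so the cork is carrying the glass. I'll ease the trigger.

Emit:
{"fn": "jog_arm", "kwargs": {"series": [[[0, 0, 0, 0, 0, 0, 1], [0, 0, 0, 0, 0, 0, 1], [0, 0, 0, 0, 0, 0, 1]]], "force": 34}}

```text
time: 15.53
tool_pos: [0.5349, 0.2983, -0.0143]
orientation: [-180.0, 0.0, -148.9]
contact_force: [0.4, -0.1, -3.0]
grip_width: 0.0479
gripper_force: 46.3
```

Emit:
{"fn": "jog_arm", "kwargs": {"series": [[[0, 0, 0, 0, 0, 0, 1], [0, 0, 0, 0, 0, 0, 1], [0, 0, 0, 0, 0, 0, 1], [0, 0, 0, 0, 0, 0, 1]]], "force": 27}}

```text
time: 15.87
tool_pos: [0.5348, 0.2983, -0.0144]
orientation: [-180.0, 0.0, -148.9]
contact_force: [-0.3, -1.2, -2.8]
grip_width: 0.0477
gripper_force: 46.2
```

Emit:
{"fn": "jog_arm", "kwargs": {"series": [[[0, 0, 0, 0, 0, 0, 1], [0, 0, 0, 0, 0, 0, 1], [0, 0, 0, 0, 0, 0, 1], [0, 0, 0, 0, 0, 0, 1], [0, 0, 0, 0, 0, 0, 1]]], "force": 20}}

```text
time: 16.28
tool_pos: [0.5347, 0.2983, -0.0145]
orientation: [180.0, -0.0, -148.9]
contact_force: [1.1, -0.3, -2.1]
grip_width: 0.0479
gripper_force: 46.3
```

```bash
python3 -c "
from m import *; teal()"
```

```text
16.28 [ 0.5347  0.2983 -0.0145] [ 180.    -0.  -148.9] [ 1.1 -0.3 -2.1] 0.0479 46.3
scene [([0, 0, 43, 48, 1046], [11.0, 21.8]), ([115, 13, 13, 5, 38], [120.9, 14.9]), ([138, 14, 15, 2, 17], [145.6, 14.9]), ([60, 71, 20, 13, 197], [68.7, 76.9])] offset 170,150
top [([62, 33, 26, 24, 381], [74.4, 44.3])] offset 170,150
```

The gripper holds its squeeze until the closure itself recedes, so I'll back it off stepwise.

Emit:
{"fn": "jog_arm", "kwargs": {"series": [[[0, 0, 0, 0, 0, 0, 0.44], [0, 0, 0, 0, 0, 0, 0.43], [0, 0, 0, 0, 0, 0, 0.42], [0, 0, 0, 0, 0, 0, 0.4], [0, 0, 0, 0, 0, 0, 0.38], [0, 0, 0, 0, 0, 0, 0.36], [0, 0, 0, 0, 0, 0, 0.34], [0, 0, 0, 0, 0, 0, 0.34]]], "force": 20}}

```text
time: 17.05
tool_pos: [0.5346, 0.2984, -0.0145]
orientation: [180.0, -0.0, -148.9]
contact_force: [-0.6, -0.2, -3.6]
grip_width: 0.0566
gripper_force: 24.5
```

Emit:
{"fn": "jog_arm", "kwargs": {"series": [[[0, 0, 0, 0, 0, 0, 0.34], [0, 0, 0, 0, 0, 0, 0.34], [0, 0, 0, 0, 0, 0, 0.34]]]}}

```text
time: 17.3
tool_pos: [0.5347, 0.2984, -0.0145]
orientation: [180.0, -0.0, -148.9]
contact_force: [-1.0, 0.3, -3.5]
grip_width: 0.0567
gripper_force: 24.5
```

```bash
python3 -c "
from m import *; teal()"
```

```text
17.3 [ 0.5347  0.2984 -0.0145] [ 180.    -0.  -148.9] [-1.   0.3 -3.5] 0.0567 24.5
scene [([0, 0, 43, 48, 1048], [11.0, 21.8]), ([115, 13, 13, 5, 38], [120.9, 14.9]), ([138, 14, 15, 2, 17], [145.6, 14.9]), ([60, 71, 21, 14, 208], [70.0, 77.1])] offset 170,150
top [([62, 34, 25, 23, 352], [74.5, 44.7])] offset 170,150
```

Emit:
{"fn": "jog_arm", "kwargs": {"series": [[[0, 0, 0, 0, 0, 0, 0.32], [0, 0, 0, 0, 0, 0, 0.31], [0, 0, 0, 0, 0, 0, 0.31], [0, 0, 0.003, 0, 0, 0, 0.31], [0, 0, 0.004, 0, 0, 0, 0.31], [0, 0, 0.005, 0, 0, 0, 0.31], [0, 0, 0.005, 0, 0, 0, 0.31], [0, 0, 0, 0, 0, 0, 0.31]]]}}

```text
time: 18.07
tool_pos: [0.5359, 0.2989, 0.0046]
orientation: [-180.0, 0.2, -148.9]
contact_force: [-0.0, 1.1, -2.6]
grip_width: 0.0589
gripper_force: 23.0
```

```bash
python3 -c "
from m import *; teal(); print(read_state()['wrist_torque'])"
```

```text
18.07 [0.5359 0.2989 0.0046] [-180.     0.2 -148.9] [-0.   1.1 -2.6] 0.0589 23.0
scene [([0, 0, 22, 40, 765], [9.4, 19.0]), ([115, 13, 13, 5, 39], [120.9, 14.8]), ([138, 14, 15, 2, 17], [145.6, 14.9]), ([63, 71, 15, 7, 75], [70.3, 73.8]), ([70, 79, 10, 7, 21], [73.9, 82.9])] offset 170,150
top [([63, 34, 24, 23, 348], [74.6, 44.8])] offset 170,150
[0.04583541 0.05540741 0.02414096]
```

Emit:
{"fn": "jog_arm", "kwargs": {"series": [[[0, 0, 0.01, 0, 0, 0, 0.31], [0, 0, 0.015, 0, 0, 0, 0.31], [0, 0, 0.015, 0, 0, 0, 0.31], [0, 0, 0.005, 0, 0, 0, 0.31], [-0.004, -0.003, 0, 0, 0, -0.05, 0.31], [-0.005, -0.003, 0, 0, 0, -0.06, 0.31], [-0.005, -0.003, 0, 0, 0, -0.06, 0.31], [-0.005, -0.003, 0, 0, 0, -0.06, 0.31]]]}}

```text
time: 18.83
tool_pos: [0.5153, 0.2861, 0.0474]
orientation: [180.0, -0.0, -162.3]
contact_force: [0.7, -0.2, -3.6]
grip_width: 0.059
gripper_force: 23.0
```

Emit:
{"fn": "jog_arm", "kwargs": {"series": [[[-0.005, -0.003, 0, 0, 0, -0.06, 0.31], [-0.005, -0.003, 0, 0, 0, -0.06, 0.31], [-0.005, -0.003, 0, 0, 0, -0.06, 0.31], [-0.005, -0.003, 0, 0, 0, -0.06, 0.31], [-0.003, -0.003, -0.01, 0, 0, -0.06, 0.31], [0, 0, -0.012, 0, 0, -0.039, 0.31], [0, 0, -0.012, 0, 0, 0, 0.31], [0, 0, 0, 0, 0, 0, 0.31]]]}}

```text
time: 19.5
tool_pos: [0.4903, 0.2704, 0.0103]
orientation: [-179.9, -0.3, 178.5]
contact_force: [-1.4, -0.1, -4.8]
grip_width: 0.0589
gripper_force: 23.0
```

```bash
python3 -c "
from m import *; teal(); print(read_state()['wrist_torque'])"
```

```text
19.5 [0.4903 0.2704 0.0103] [-179.9   -0.3  178.5] [-1.4 -0.1 -4.8] 0.0589 23.0
scene [([4, 0, 40, 39, 1239], [25.8, 18.4]), ([115, 13, 13, 5, 39], [120.9, 14.8]), ([138, 14, 15, 2, 17], [145.6, 14.9]), ([60, 71, 21, 15, 239], [70.1, 77.7])] offset 170,150
top [([62, 34, 26, 23, 351], [74.6, 44.7])] offset 170,150
[ 0.04316599 -0.00736016 -0.03663907]
```

Emit:
{"fn": "jog_arm", "kwargs": {"series": [[[0, 0, -0.01, 0, 0, 0, 0.31], [0, 0, -0.008, 0, 0, 0, 0.31], [0, 0, -0.005, 0, 0, 0, 0.31], [0, 0, -0.003, 0, 0, 0, 0.31], [0, 0, -0.001, 0, 0, 0, 0.31], [0, 0, 0, 0, 0, 0, 0.31], [0, 0, 0, 0, 0, 0, 0.31]]]}}

```text
time: 20.18
tool_pos: [0.4929, 0.2715, -0.0133]
orientation: [180.0, 0.0, 178.5]
contact_force: [-0.6, 0.4, -3.7]
grip_width: 0.0589
gripper_force: 23.0
```

Emit:
{"fn": "jog_arm", "kwargs": {"series": [[[0, 0, -0.001, 0, 0, 0, 0.31], [0, 0, -0.001, 0, 0, 0, 0.31], [0, 0, 0, 0, 0, 0, 0.31], [0, 0, 0, 0, 0, 0, 0.31]]]}}

```text
time: 20.52
tool_pos: [0.4927, 0.2714, -0.0154]
orientation: [180.0, 0.0, 178.5]
contact_force: [1.3, 1.0, -3.0]
grip_width: 0.0588
gripper_force: 23.0
```

Emit:
{"fn": "jog_arm", "kwargs": {"series": [[[0, 0, -0.001, 0, 0, 0, 0.31], [0, 0, -0.001, 0, 0, 0, 0.31], [0, 0, 0, 0, 0, 0, 0.31], [0, 0, 0, 0, 0, 0, 0.31]]]}}

```text
time: 20.85
tool_pos: [0.4926, 0.2713, -0.0176]
orientation: [-180.0, -0.0, 178.5]
contact_force: [1.1, -0.6, -2.9]
grip_width: 0.0591
gripper_force: 23.0
```

Emit:
{"fn": "jog_arm", "kwargs": {"series": [[[0, 0, -0.001, 0, 0, 0, 0.31], [0, 0, -0.001, 0, 0, 0, 0.31], [0, 0, 0, 0, 0, 0, 0.31], [0, 0, 0, 0, 0, 0, 0.31]]]}}

```text
time: 21.18
tool_pos: [0.4928, 0.2714, -0.0194]
orientation: [180.0, 0.0, 178.5]
contact_force: [0.0, 0.4, -2.6]
grip_width: 0.0592
gripper_force: 23.1
```

Emit:
{"fn": "jog_arm", "kwargs": {"series": [[[0, 0, -0.001, 0, 0, 0, 0.31], [0, 0, 0, 0, 0, 0, 0.31], [0, 0, 0, 0, 0, 0, 0.31]]]}}

```text
time: 21.43
tool_pos: [0.4929, 0.2715, -0.0196]
orientation: [180.0, 0.0, 178.5]
contact_force: [-2.4, -1.6, 2.6]
grip_width: 0.0588
gripper_force: 22.7
```

Emit:
{"fn": "jog_arm", "kwargs": {"series": [[[0, 0, 0, 0, 0, 0, 0.29], [0, 0, 0, 0, 0, 0, 0.27], [0, 0, 0, 0, 0, 0, 0.2], [0, 0, 0, 0, 0, 0, 0.1], [0, 0, 0, 0, 0, 0, 0], [0, 0, 0, 0, 0, 0, 0], [0, 0, 0, 0, 0, 0, 0], [0, 0, 0, 0, 0, 0, 0]]]}}

```text
time: 22.1
tool_pos: [0.4927, 0.2714, -0.0205]
orientation: [180.0, 0.0, 178.5]
contact_force: [0.6, 0.0, -0.5]
grip_width: 0.0854
gripper_force: 0.0
```

Emit:
{"fn": "jog_arm", "kwargs": {"series": [[[0, 0, 0.005, 0, 0, 0, 0], [0, 0, 0.01, 0, 0, 0, 0], [0, 0, 0.015, 0, 0, 0, 0], [0, 0, 0.02, 0, 0, 0, 0], [0, 0, 0.03, 0, 0, 0, 0], [0, 0, 0.03, 0, 0, 0, 0], [0, 0, 0.03, 0, 0, 0, 0], [0, 0, 0.03, 0, 0, 0, 0]]]}}

```text
time: 22.77
tool_pos: [0.4926, 0.2714, 0.1522]
orientation: [180.0, 0.1, 178.5]
contact_force: [0.9, -0.2, 0.1]
grip_width: 0.085
gripper_force: 0.0
```

Emit:
{"fn": "jog_arm", "kwargs": {"series": [[[-0.03, 0.02, 0.02, 0, 0, 0, 0], [-0.03, 0.02, 0.01, 0, 0, 0, 0], [-0.03, 0.02, 0, 0, 0, 0, 0], [-0.03, 0.02, 0, 0, 0, 0, 0], [-0.03, 0.02, 0, 0, 0, 0, 0], [-0.03, 0.02, 0, 0, 0, 0, 0], [0, 0, 0, 0, 0, 0, 0], [0, 0, 0, 0, 0, 0, 0]]]}}

```text
time: 23.43
tool_pos: [0.3114, 0.3924, 0.1809]
orientation: [179.9, 0.1, 178.7]
contact_force: [0.5, -0.2, -0.3]
grip_width: 0.0856
gripper_force: 0.0
```

Run:
```python
from m import *
teal(); im=capture("top"); hs=cv2.cvtColor(im,cv2.COLOR_BGR2HSV); m=cv2.inRange(hs,(78,70,30),(98,255,200)); r=np.zeros_like(m); r[160:230,220:275]=m[160:230,220:275]
c=max(cv2.findContours(r,0,2)[0],key=cv2.contourArea); q=cv2.minAreaRect(c); print(q, ray("top",*q[0],.022))
b=cv2.boxPoints(q); print([ray("top",*p,.022)[:2].tolist() for p in b])
# reacher: diff against first picture round its place
d=cv2.absdiff(im,cv2.imread("pics/top0.png")).max(2); print("changed px near reacher", (d[215:305,130:275]>40).sum(), "elsewhere right", (d[60:380,285:]>40).sum(), "top-left",(d[60:210,60:215]>40).sum())
k=cv2.inRange(im,(0,0,0),(55,55,55))
for n,g in(("now",im),("was",cv2.imread("pics/top0.png"))):
    w=cv2.cvtColor(g,cv2.COLOR_BGR2GRAY)[245:300,165:245]; 
    kk=(w<60).astype("uint8"); K,l,st,ce=cv2.connectedComponentsWithStats(kk); print(n,[(s.tolist(),x.round(1).tolist()) for s,x in zip(st[1:],ce[1:]) if s[4]>25])
```

```text
23.43 [0.3114 0.3924 0.1809] [1.799e+02 1.000e-01 1.787e+02] [ 0.5 -0.2 -0.3] 0.0856 0.0
scene [([115, 13, 13, 5, 39], [120.9, 14.8]), ([138, 14, 15, 2, 17], [145.6, 14.9]), ([60, 71, 21, 15, 239], [70.2, 77.7])] offset 170,150
top [([62, 34, 25, 23, 350], [74.6, 44.7])] offset 170,150
((244.6132049560547, 194.60377502441406), (16.997501373291016, 20.688386917114258), 60.945396423339844) [0.6177 0.0599 0.022 ]
[[0.6236, 0.0908], [0.6473, 0.0485], [0.6118, 0.0291], [0.5883, 0.0712]]
changed px near reacher 45 elsewhere right 0 top-left 0
now [([56, 14, 17, 26, 283], [64.3, 26.3]), ([0, 17, 17, 13, 161], [7.5, 22.5])]
was [([56, 13, 17, 26, 292], [63.9, 25.5]), ([0, 16, 17, 13, 161], [7.1, 21.7])]
```

```bash
python3 -c "from station import hand_in; print(hand_in())"
```

```text
the job is handed in; nothing more can be done
None
```

The job is handed in at 23 s: the glass lies flat within about 1 mm of the cork pad's centre by camera, the reacher is back in its first place with its jaws open, and nothing else moved, though I viewed 11 pictures against the limit of 10 and my first grip attempt pressed the fingertips on top of the bars (about 6 N).

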